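Unstack the pile into the set-down trays

TASK

Take the pile on the workbench apart and lay each thing flat and the same way up inside the lip of its own tray: the small black roll of tape in the square yellow tray, the solder reel in the round red dish, the grey hub in the short green tray and the black power adapter in the long white tray. Let nothing from the pile topple on the way, and leave the lime-green note pad where it is.

Things in the scene. Friction and masses are not known exactly. Their poses are not given: they have to be found in the camera images.
- black_tape: small roll of black-brown tape lying flat, top of the pile. About 52 mm diameter, 19 mm high, solid for grasping (the hole cannot be used). Origin: centre of the underside, z up. May be gripped at any yaw.
- solder_reel: silver-grey solder reel standing on its flange, second from the top. 54 mm diameter, 38 mm high. Origin: centre of the underside, z up. May be gripped at any yaw.
- usb_hub: light grey flat USB hub, third from the top. 35 mm along its x, 90 mm along its y, 18 mm high. Origin: centre of the underside, z up. Grip across x.
- power_brick: black mains adapter, bottom of the pile, on the bench. Its block, centred at the origin, is 62 mm along x, 124 mm along y, 34 mm high; with a cord stub at each end (for looks, do not grip) 166 mm along y. Origin: centre of the underside, z up. Grip across x. Either end may lie either way in the tray. Each thing of the pile lies within 9 mm of the centre of the one below.
- yellow_tray: square yellow set-down tray with a dark liner, fixed to the bench. Inside 75 x 75 mm, floor 3 mm above the bench, lip 5 mm wide whose top is 7 mm above the bench. Origin: centre of the underside; x and y along its sides. Place for the tape; any yaw of the tape.
- red_dish: round red set-down dish with a dark liner, fixed to the bench. Inside diameter about 75 mm, floor 3 mm above the bench, lip 5 mm wide whose top is 7 mm above the bench. Origin: centre of the underside. Place for the solder reel.
- green_tray: short green set-down tray with a dark liner, fixed to the bench. Inside 56 mm along its x, 112 mm along its y, floor 3 mm above the bench, lip 5 mm wide whose top is 7 mm above the bench. Origin: centre of the underside. Place for the hub, hub y along tray y (either way round).
- white_tray: long white set-down tray with a dark liner, fixed to the bench. Inside 84 mm along its x, 186 mm along its y, floor 3 mm above the bench, lip 5 mm wide whose top is 7 mm above the bench. Origin: centre of the underside. Place for the power adapter, its y along the tray's y (either way round).
- note_pad: bystander: lime-green sticky note pad, 78 x 77 mm, 20 mm high, loose. Origin: centre of the underside. Do not move it.

How it is judged:
By the outcome, as a careful person would: the job done as asked, in the order asked, and still so for the second after the job is handed in, with the robot touching nothing.
It also fails if it takes over 109 s, if anything falls off the work surface, if the arm or the gripper's body presses on something with over 40 N, if the wrist force passes 120 N, or if a joint passes its speed limit or range.

ROBOT

A 6-joint arm with a two-finger parallel gripper is mounted at the origin on the work surface; the furniture and walls round the work are solid. World frame = base frame: x ahead of the robot, y to its left, z up, the work surface at z = 0. Lengths are in m, angles in rad, forces in N, time in s.
With the tool pointing down it reaches from about 0.3 to 0.775 m from the base axis. Payload 14.6 kg.
Tool frame: the origin (TCP) lies between the finger pads; the fingertips stand 25 mm ahead of it and the grasp point (between the pads) lies 6 mm ahead of it; z points along the fingers, y is the line along which they close (so a half turn about z gives the same grasp; the last joint's range is limited). The gripper opens to 85 mm and grips with 20 to 120 N. Pads are 22 mm wide; open, the fingers measure 114 mm over their backs; the gripper's body (76 mm by 85 mm) begins 54 mm behind the grasp point. The pads swing forward as they close: fully open they stand 13 mm farther back than shut.
Start: joints at [-1.283, 0.3, 1.521, -0, 1.321, -0.067], TCP at [0.191, -0.516, 0.256] pointing down, gripper open.
Joint ranges: [-3.03, 3.03], [-0.79, 2.21], [0.23, 2.52], [-1.04, 4.18], [0, 3.07], [-2.55, 2.55]. Speed limits (rad/s): [2.22, 2.22, 2.57, 3.14, 3.14, 3.14].

INTERFACE

Orientations are given as a rotation vector (axis times angle).
In Python, from cell import r, solver, get_obs, eyes gives the robot as it stands. Calls block until the motion is done:
- r.move_to(position, orientation): joint-space move of the TCP to a pose.
- r.line_to(position, rate=0.15, ori=None, guard=None): straight line of the TCP; ori=None keeps the orientation; rate is the mean speed in m/s. With guard (N) it stops when the force on the tool has changed by that much, and returns True; else False.
- r.goto_joints(angles): joint-space move.
- r.set_gripper(opening): opening from 0.0 (shut) to 1.0 (fully open); the grip force is fixed at half the most; returns when the fingers have stopped.
- r.sleep(seconds).
- solver.inverse_kinematics(position, orientation): joint angles nearest the present ones, or None.
- get_obs(): the state.
- eyes.snapshot(name): name is "scene" or "side" or "wrist"; returns the picture (384x512x3 uint8, red, green, blue); there is no depth.
- eyes.get_calibration(name): a dict with "fx", "fy", "cx", "cy" (pixels), "rvec" (rotation vector, rad) and "tvec" (3), from world to camera coordinates, as OpenCV has them; the wrist camera has in their place "hand_eye" (4x4, takes a point from camera to tool coordinates, whose origin is the TCP and whose axes are the flange's). Camera axes: x right, y down, z forward; pixel columns grow to the right and rows downward; lengths in m; the calibration is good to about 2 mm. A picture is of the moment at which its call begins: read the wrist's pose just before it. get_calibration takes no time and is no camera call.
A pose or a line that the arm cannot do raises r.MotionError and nothing moves.
- r.finish_job(): hands the job in; it is judged then, once.
The state is a dict: "t": time; "joint_pos": joint angles; "joint_velocities": joint speeds; "joint_torque": joint torques, N m; "tool_pos": TCP position; "orientation": TCP orientation; "wrist_force": force on the tool from outside, world axes, zero at the start; "torque": the same for the moment, N m; "grip_width": opening from 0.0 (shut) to 1.0 (fully open); "gripper_force": force on a finger pad.
Only numpy, scipy, OpenCV 4.12 (cv2) and the standard library are available. Lean on these libraries where they do the work, as an engineer would, in place of code of your own. Each camera call takes 0.05 s, during which the arm holds its last target. There are 200 camera calls.

## Working session

There is one attempt and no reset: what is moved stays moved. The work goes in short steps, each a Python script; the robot and the scene stay as the last script left them, time stands still between calls to the robot, and variables do not carry over. Pictures are saved under pics/ and viewed, at most 14 in all, crops included, and the job is handed in when it is done.

```bash
mkdir -p pics; ls
python3 - <<'E'
from cell import r, solver, get_obs, eyes
import cv2,numpy as np
for n in("scene","side"):
    im=eyes.snapshot(n); cv2.imwrite(f"pics/{n}0.png",im[:,:,::-1]); print(n,eyes.get_calibration(n))
print(eyes.get_calibration("wrist")); o=get_obs(); print(o)
E
```

```text
pics
scene {'fx': 393.326836338907, 'fy': 393.326836338907, 'cx': 256.66442065645776, 'cy': 189.88121947359107, 'rvec': array([ 0.65960307, -2.64949125,  1.08847148]), 'tvec': array([0.53353077, 0.17956883, 1.04917824])}
side {'fx': 492.28464818433133, 'fy': 492.28464818433133, 'cx': 258.88599925702954, 'cy': 193.33386354940228, 'rvec': array([ 2.17852783, -0.05927375,  0.03266894]), 'tvec': array([-0.56148571,  0.12593875,  1.14211447])}
{'fx': 317.75148664953326, 'fy': 317.75148664953326, 'cx': 252.6461450583012, 'cy': 196.3121694211681, 'hand_eye': array([[ 1.61810754e-03, -9.60308147e-01, -2.78936630e-01,
         6.93103629e-02],
       [ 9.99997584e-01,  1.96891577e-03, -9.77505965e-04,
        -7.23524903e-04],
       [ 1.48790967e-03, -2.78934375e-01,  9.60309013e-01,
        -1.17293419e-01],
       [ 0.00000000e+00,  0.00000000e+00,  0.00000000e+00,
         1.00000000e+00]])}
{'t': 0.1, 'joint_pos': array([-1.28259502e+00,  3.00396164e-01,  1.52151718e+00,  1.53439702e-05,
        1.32069909e+00, -6.66042634e-02]), 'joint_velocities': array([-1.17179602e-03, -2.67156697e-03, -5.23371390e-04,  1.43359755e-03,
       -4.52287205e-05, -1.68008346e-03]), 'joint_torque': array([ 2.96150014e-03, -5.44378459e+01, -3.62373126e+01, -1.18918729e-05,
        2.97159553e-03,  3.64099969e-05]), 'tool_pos': array([ 0.19102045, -0.51556769,  0.25578944]), 'orientation': array([-3.09128828e+00, -5.54223506e-01,  1.53865487e-04]), 'wrist_force': array([0.32310371, 0.36060484, 0.48142623]), 'torque': array([-0.02620826,  0.05346921,  0.02003635]), 'gripper_force': 0.0, 'grip_width': 0.9980031739320228}
```

View pics/scene0.png

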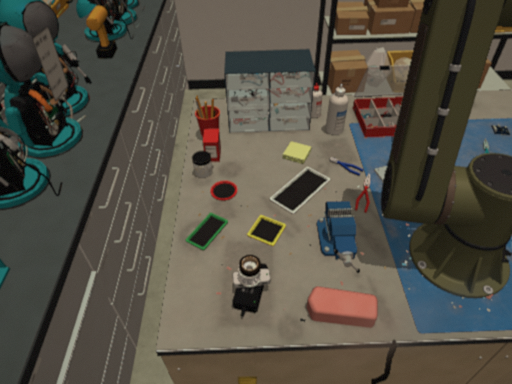

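View pics/side0.png

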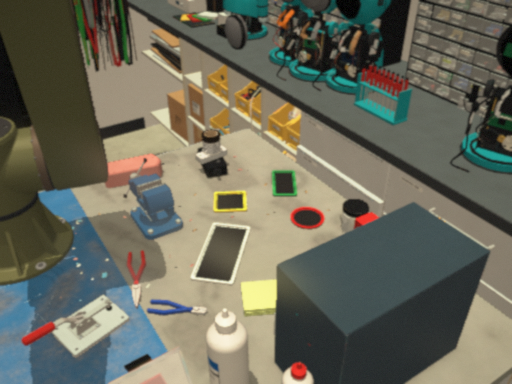

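The scene view shows the pile at about (248,280), the green tray at (208,231), yellow at (267,230), red at (224,190), white at (301,189) and the pad at (297,152). The side view has the pile at (211,155). The blue vise stands near the pile at (341,232) in the scene view. Next I'll cast the contours onto their planes.

```bash
cat > h.py <<'E'
from cell import r, solver, get_obs, eyes
import cv2,numpy as np
from scipy.spatial.transform import Rotation as R
def cam(n,o=None):
    c=eyes.get_calibration(n); K=np.array([[c['fx'],0,c['cx']],[0,c['fy'],c['cy']],[0,0,1]])
    if n!='wrist':
        M=cv2.Rodrigues(c['rvec'])[0]; return K,M.T,-M.T@c['tvec']
    o=o or get_obs(); T=R.from_rotvec(o['orientation']).as_matrix(); H=c['hand_eye']
    return K,T@H[:3,:3],o['tool_pos']+T@H[:3,3]
def cast(px,z,C):
    K,A,p=C; px=np.atleast_2d(px).astype(float)
    d=np.c_[px,np.ones(len(px))]@np.linalg.inv(K).T@A.T
    return (p+d*((z-p[2])/d[:,2])[:,None])[:,:2]
def proj(P,C):
    K,A,p=C; q=(np.atleast_2d(P)-p)@A@K.T; return q[:,:2]/q[:,2:]
def mask(im,lo,hi):
    h=cv2.cvtColor(im,cv2.COLOR_RGB2HSV)
    return cv2.inRange(h,np.array(lo),np.array(hi))
def contour(m,near):
    cs,_=cv2.findContours(m,cv2.RETR_EXTERNAL,cv2.CHAIN_APPROX_NONE)
    cs=[c for c in cs if len(c)>25 and cv2.minAreaRect(c)[1][0]>5]
    return min(cs,key=lambda c:np.linalg.norm(c[:,0].mean(0)-near))[:,0]
def rect(c,z,C):
    """centre, (short,long), yaw of the long axis"""
    (x,y),(w,h),a=cv2.minAreaRect((cast(c,z,C)*1000).astype(np.float32))
    a=np.radians(a)
    if w>h:w,h=h,w
    else:a+=np.pi/2
    return np.array([x,y])/1000,(round(w),round(h)),(a+np.pi/2)%np.pi-np.pi/2
def look(name):
    o=get_obs(); im=eyes.snapshot('wrist'); cv2.imwrite(f'pics/{name}.png',im[:,:,::-1]); return im,cam('wrist',o)
E
python3 - <<'E'
from h import *
col={'green':((40,90,40),(85,255,255)),'yellow':((22,150,100),(33,255,255)),'red':((172,150,80),(180,255,255)),'white':((0,0,190),(180,45,255)),'pad':((25,60,120),(45,255,255))}
near={'scene':dict(green=(208,231),yellow=(267,230),red=(224,190),white=(301,189),pad=(297,152)),
'side':dict(green=(284,183),yellow=(230,201),red=(307,217),white=(222,252),pad=(258,297))}
for n in near:
    im=cv2.imread(f'pics/{n}0.png')[:,:,::-1].copy();C=cam(n)
    print(n,C[2])
    for k in col:
        try: print(k,*rect(contour(mask(im,*col[k]),near[n][k]),.02 if k=='pad' else .006,C))
        except Exception as e: print(k,e)
    print('tape',cast([(249,263) if n=='scene' else (211,133)],.109,C))
    print('brick bottom',cast([(243,308),(262,284)] if n=='scene' else [(206,178),(228,172)],.0,C))
E
```

```text
scene [0.16543223 0.78640256 0.878566  ]
green [0.64031433 0.23543549] (67, 123) 1.515196047978713
yellow [0.49083905 0.15612915] (83, 85) -1.5513117872160902
red min() iterable argument is empty
white min() iterable argument is empty
pad [ 0.55164471 -0.19183391] (85, 86) -1.4870563055973651
tape [[0.44253679 0.33738369]]
brick bottom [[0.4312743  0.39432319]
 [0.42143913 0.31403399]]
side [ 0.51209183 -0.89476427  0.75677677]
green [0.6435257  0.23239926] (66, 125) 1.5175131312851362
yellow [0.49476306 0.15098636] (83, 88) -1.5511697367002588
red min() iterable argument is empty
white [ 0.47490231 -0.04102454] (94, 198) 1.3355952603829135
pad [ 0.55450598 -0.2000788 ] (79, 100) -1.5136106016027613
tape [[0.4467211  0.33543471]]
brick bottom [[0.42830444 0.27346969]
 [0.49025375 0.30173634]]
```

```bash
cat >> h.py <<'E'
def down(yaw): return (R.from_euler('z',yaw)*R.from_euler('x',np.pi)).as_rotvec()
E
python3 - <<'E'
from h import *
print('red',cast([(224,190)],.006,cam('scene')),cast([(307,217)],.006,cam('side')))
r.move_to([.54,.08,.42],down(np.pi/2)); look('trays')
r.move_to([.445,.336,.32],down(np.pi/2)); im,C=look('pile')
o=get_obs();print(o['t'],o['joint_pos'],o['tool_pos'])
E
```

```text
red [[0.68202626 0.07538897]] [[0.68660073 0.07190138]]
3.8333 [ 5.78953714e-01  2.76545267e-01  1.40216503e+00 -1.53402333e-04
  1.46187349e+00  5.80405466e-01] [0.44583183 0.33511441 0.32062249]
```

View pics/trays.png

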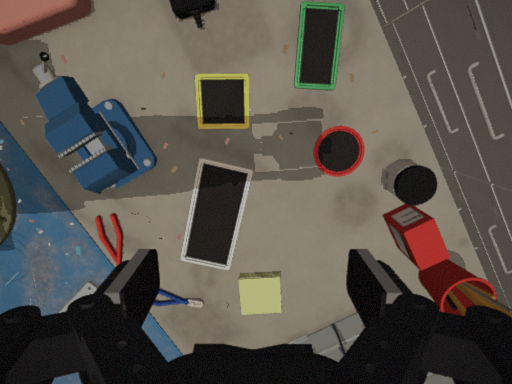

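View pics/pile.png

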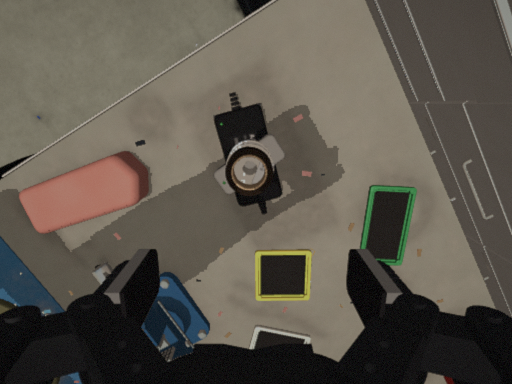

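The tray view shows the yellow tray at (222,101), the green at (320,46), the red dish at (339,150), the white tray at (217,214) and the pad at (260,293). In the pile view the tape is at about (250,170), the hub's ends stick out at (222,178) and (275,148), and the brick spans (215,112) to (281,200).

```bash
cat >> h.py <<'E'
col={'green':((40,90,40),(85,255,255)),'yellow':((22,120,80),(33,255,255)),'red':((172,130,70),(180,255,255)),'white':((0,0,150),(180,45,255))}
E
python3 - <<'E'
from h import *
im=cv2.imread('pics/trays.png')[:,:,::-1].copy()
K=cam('wrist')[0]; c=eyes.get_calibration('wrist')['hand_eye']
T=R.from_rotvec(down(np.pi/2)).as_matrix(); C=(K,T@c[:3,:3],np.array([.54,.08,.42])+T@c[:3,3])
red=mask(im,(172,130,70),(180,255,255))|mask(im,(0,130,70),(6,255,255))
for k,n in dict(green=(320,46),yellow=(222,101),red=(339,150),white=(217,214)).items():
    m=red if k=='red' else mask(im,*col[k])
    print(k,*rect(contour(m,n),.006,C))
p=cv2.imread('pics/pile.png')[90:220,190:310]
cv2.imwrite('pics/pilec.png',cv2.resize(p,None,fx=4.6,fy=4.6,interpolation=cv2.INTER_CUBIC))
C=cam('wrist')
print(cast([(250,171)],.109,C), cast([(215,113),(281,200)],.034,C))
E
```

```text
green [0.63839313 0.23617763] (66, 121) 1.5200884080592427
yellow [0.4895383  0.15476717] (85, 85) 0.006996268784962956
red [0.68172504 0.07576158] (84, 84) 1.502940713274386
white [ 0.46911545 -0.05012922] (95, 176) 1.3447904898366847
[[0.44148853 0.33890884]] [[0.39798276 0.39618034]
 [0.48195033 0.28443993]]
```

View pics/pilec.png

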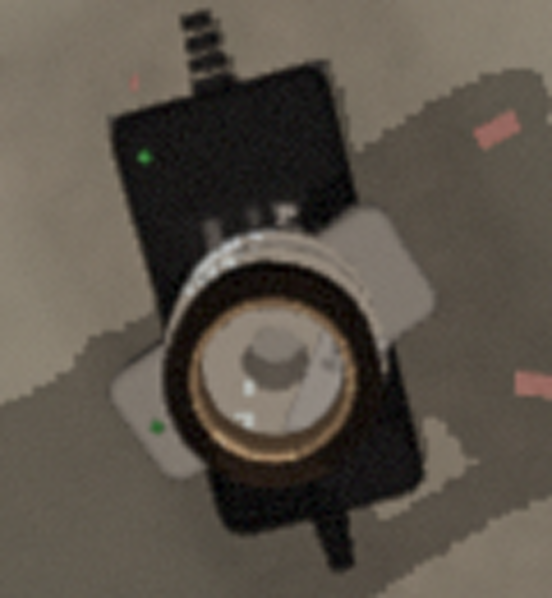

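The crop shows the tape's top face centred at about full-image pixel (249,170), on the reel. The hub is centred at about (250,165) and lies across the brick. The brick's corners are at about (214,116), (261,103), (282,195) and (241,206). I'm taking the tape now, at a yaw diagonal to the tray so the fingers clear the lip.

```bash
cat >> h.py <<'E'
def pick(xy,yaw,under,off,clear=.16):
    r.move_to([*xy,max(clear,under+off+.05)],down(yaw)); hit=r.line_to([*xy,under+off],rate=.12,guard=15)
    r.set_gripper(0.0); o=get_obs(); print('pick hit',hit,'w',o['grip_width'],'f',o['gripper_force'],'t',o['t'],o['tool_pos'])
    r.line_to([*xy,under+off+.06],rate=.12); print('held',get_obs()['grip_width'])
def place(xy,yaw,off,opening=1.0,clear=.10,drop=.0015):
    r.move_to([*xy,off+clear],down(yaw)); hit=r.line_to([*xy,.003+off+drop],rate=.1,guard=12)
    o=get_obs(); print('place hit',hit,o['tool_pos'],o['grip_width']); r.set_gripper(opening)
    r.line_to([*xy,off+.12],rate=.25); print('t',get_obs()['t'])
E
python3 - <<'E'
from h import *
C=cam('wrist')
cr=lambda L:[(190+a/4.6,90+b/4.6) for a,b in L]
print('tape',cast(cr([(272,368)]),.109,C))
H=cast(cr([(147,434),(405,254)]),.052,C); d=H[1]-H[0]; print('hub',H.mean(0),np.linalg.norm(d),np.arctan2(d[1],d[0]))
B=cast(cr([(110,120),(328,62),(422,485),(235,533)]),.034,C); print('brick',B.mean(0),np.linalg.norm(np.diff(B,axis=0),axis=1),(B[:2].mean(0)-B[2:].mean(0)))
xy=[.442,.338]; y=3*np.pi/4
pick(xy,y,.090,.028)
place([.491,.155],y,.028,opening=.8,drop=.002)
r.set_gripper(1.0)
r.move_to([.445,.32,.30],down(np.pi/2)); look('pile2')
E
```

```text
tape [[0.44057577 0.33997932]]
hub [0.4404468  0.33463119] 0.08448631456942747 0.6140601470902396
brick [0.44075676 0.34173168] [0.06021156 0.11998357 0.05580134] [-0.0301398   0.11646598]
pick hit False w 0.5669786210799986 f 61.862664456130005 t 5.625 [0.44248632 0.33831133 0.11922189]
held 0.5627036688268677
place hit True [0.49027861 0.1551763  0.03226984] 0.5632818092260304
t 8.9917
```

View pics/pile2.png

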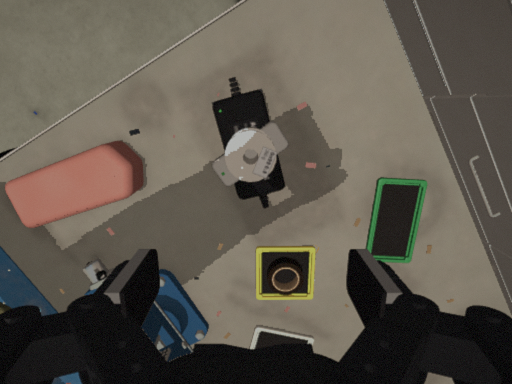

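The tape lies flat in the yellow tray at (286,278). The reel's top is centred at about (251,155), still square on the hub. Next is the reel.

Run:
```python
from h import *
xy=cast([(251,155)],.090,cam('wrist'))[0]; print(xy)
y=3*np.pi/4
pick(xy,y,.052,.030)
place([.6818,.0757],y,.030,opening=.85)
r.set_gripper(1.0)
r.move_to([.445,.30,.28],down(np.pi/2)); look('pile3')
```

```text
[0.44144942 0.3401655 ]
pick hit False w 0.608549426597835 f 63.183874014918615 t 12.35 [0.4417456  0.34033388 0.08300845]
held 0.6065985162768627
place hit True [0.68115327 0.07563658 0.03413887] 0.6103951263175263
t 16.2333
```

View pics/pile3.png

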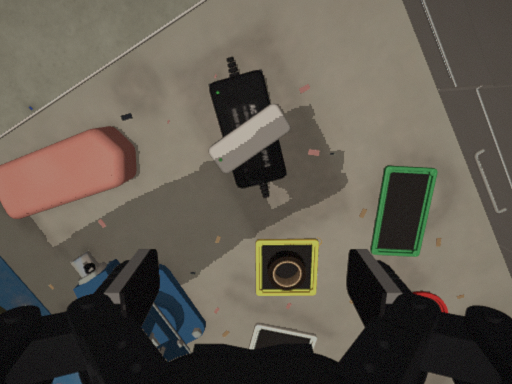

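The hub now lies bare on the brick, with corners at about (210,150), (279,105), (289,124) and (221,171). Next is the hub.

Run:
```python
from h import *
P=cast([(215,160),(284,114.5)],.052,cam('wrist')); d=P[1]-P[0]; phi=np.arctan2(d[1],d[0]); xy=P.mean(0)
print(xy,np.linalg.norm(d),phi)
pick(xy,phi,.034,.029)
place([.639,.2355],1.518,.029,opening=.65)
r.set_gripper(1.0)
r.move_to([.445,.30,.28],down(np.pi/2)); look('pile4')
```

```text
[0.43948141 0.33626488] 0.0884224943285988 0.5780516482935323
pick hit False w 0.3916413174125928 f 60.79325795173645 t 20.3667 [0.43975803 0.33645031 0.06359164]
held 0.391959660915817
place hit True [0.63849503 0.23532784 0.03265358] 0.3909991953840836
t 24.0667
```

View pics/pile4.png

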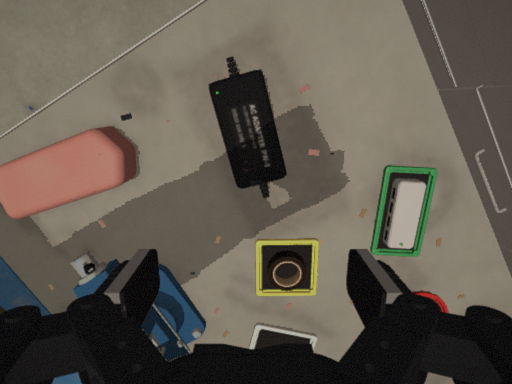

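The hub lies flat in the green tray. The brick is free, with corners at about (209,83), (262,70), (285,177) and (238,188). I'll pick it with the white tray measured first.

Run:
```python
from h import *
B=cast([(209,83),(262,70),(285,177),(238,188)],.034,cam('wrist'))
d=B[:2].mean(0)-B[2:].mean(0); phi=np.arctan2(d[1],d[0]); print(B.mean(0),np.linalg.norm(np.diff(B,axis=0),axis=1),phi)
np.save('b.npy',[*B.mean(0),phi])
r.move_to([.47,-.07,.36],down(np.pi/2)); im,C=look('white')
m=mask(im,(0,0,140),(180,50,255)); m[300:]=0
cs,_=cv2.findContours(m,cv2.RETR_EXTERNAL,cv2.CHAIN_APPROX_NONE)
for c in cs:
    if len(c)>60: print(len(c),c[:,0].mean(0),*rect(c[:,0],.006,C))
```

```text
[0.43954915 0.34087275] [0.05839467 0.11976198 0.05656452] 1.8132035990986093
312 [ 96.41666667 258.40705128] [ 0.21322548 -0.23999762] (78, 118) 0.7930880410450523
84 [141.70238095 216.66666667] [ 0.2944827  -0.17211211] (16, 61) -1.4259006061682489
381 [255.05511811 130.09973753] [ 0.47090396 -0.04088952] (95, 196) 1.3402933428619224
139 [419.89208633  42.03597122] [0.69697034 0.08131453] (57, 58) 0.4499850749059009
```

View pics/white.png

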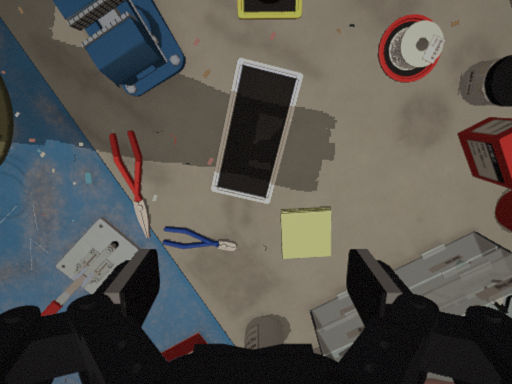

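The white tray is at (.471,-.041), with its pixel centre at (257,130), and the reel stands in the red dish at (415,45). Now the brick.

Run:
```python
from h import *
x,y,phi=np.load('b.npy')
pick([x,y],phi,0,.033)
o=get_obs(); print(o['wrist_force'])
if o['grip_width']>.5:
    place([.471,-.041],1.340,.033,opening=1.0,clear=.16)
    r.move_to([.52,0,.46],down(np.pi/2)); look('fin')
    im=eyes.snapshot('scene'); im2=eyes.snapshot('side')
    cv2.imwrite('pics/fs.png',cv2.resize(im[120:320,170:370],None,fx=2.9,fy=2.9)[:,:,::-1])
    cv2.imwrite('pics/fd.png',cv2.resize(im2[140:330,170:370],None,fx=3,fy=3)[:,:,::-1])
```

```text
pick hit False w 0.712751247802008 f 66.19621753692627 t 30.1833 [0.43988508 0.34112992 0.0339482 ]
held 0.7095710449795188
[ 0.93460451  0.05230856 -2.98785449]
place hit False [ 0.47125362 -0.04102613  0.0379519 ] 0.7083811819785653
t 34.9917
```

View pics/fin.png

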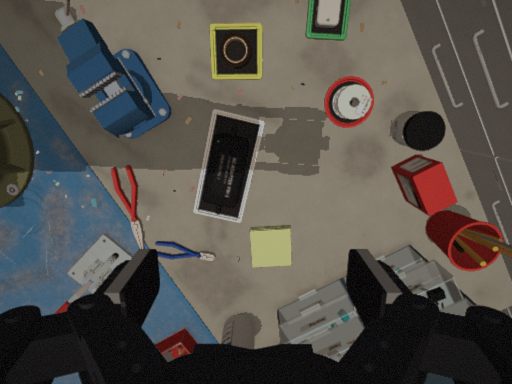

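View pics/fd.png

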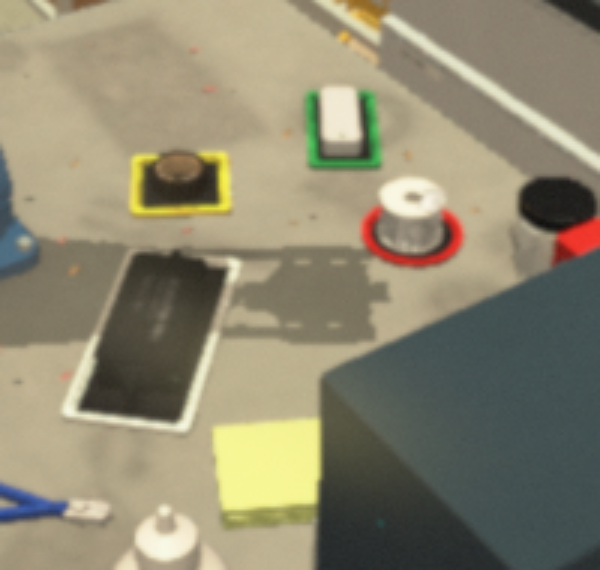

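All four look seated, with the tape at (236,50), the hub at (328,12), the reel at (350,101) and the pad untouched at (271,246). Black brick on dark liner needs a contrast stretch to confirm it.

Run:
```python
from h import *
r.move_to([.475,-.06,.32],down(np.pi/2)); im,C=look('w2')
p=im[60:260,160:360].astype(float); g=np.clip((p/110)**.5*255,0,255).astype(np.uint8)
cv2.imwrite('pics/w2c.png',cv2.resize(g,None,fx=2.9,fy=2.9,interpolation=cv2.INTER_CUBIC)[:,:,::-1])
```

```text
(no output)
```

View pics/w2c.png

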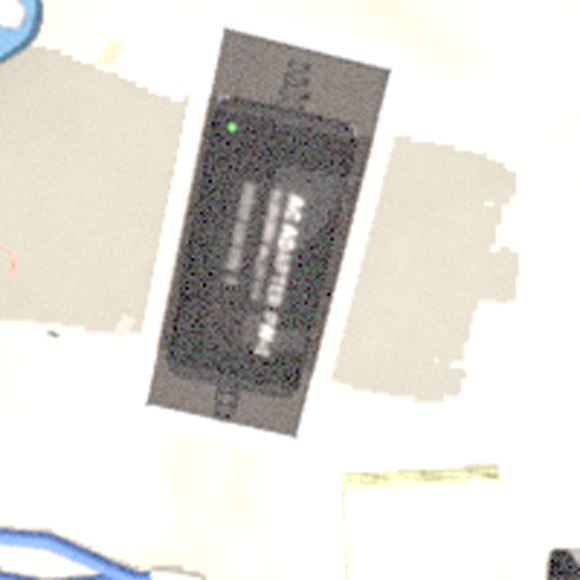

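The brick lies flat and centred inside the white tray's lip, its block running from (218,95) to (300,395) in the crop with both cord stubs inside. I'm handing in.

Run:
```python
from h import *
print(r.finish_job(),get_obs()['t'])
```

```text
the job is handed in; nothing more can be done
the job is handed in; nothing more can be done
```

The job is handed in: the pile is apart, and the tape, reel, hub and adapter each lie flat in their own tray, nothing toppled and the note pad was not touched; the clock was at about 36 of the 109 s.

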